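# Re-square a slipped plate pack held by one left-hand and one right-hand clamp screw

## Robot

A 6-joint arm with a two-finger parallel gripper is mounted at the origin on a cart in front of the work surface, level with it; the furniture and walls round the work are solid. World frame = base frame: x ahead of the robot, y to its left, z up, the work surface at z = 0. Lengths are in m, angles in rad, forces in N, time in s.
With the tool pointing down it reaches from about 0.275 to 0.825 m from the base axis. Payload 4.9 kg.
Tool frame: the origin (TCP) lies midway between the tips of the shut fingers; the grasp point (between the pads) lies 19 mm behind it (bot.grip_depth is the distance from the TCP to the grasp point, in m); z points along the fingers, y is the line along which they close (so a half turn about z gives the same grasp; the last joint's range is limited). The gripper opens to 85 mm and grips with 20 to 120 N. Pads are 22 mm wide; open, the fingers measure 114 mm over their backs; the gripper's body (76 mm by 85 mm) begins 54 mm behind the grasp point. The pads swing forward as they close: fully open they stand 13 mm farther back than shut.
Start: joints at [1.164, 0.326, -0.193, 1.052, 0, 1.437], TCP at [0.148, 0.53, 0.196] pointing down, gripper open.
Joint ranges: [-2.65, 2.65], [-0.97, 1.79], [-1.3, 1.35], [-1.93, 2.1], [-1.47, 1.37], [-3.14, 3.14]. Speed limits (rad/s): [2.57, 2.57, 3.14, 3.14, 3.14, 3.14].

## Interface

Orientations are given as a unit quaternion [w, x, y, z].
In Python, from cell import bot gives the robot as it stands. Calls block until the motion is done:
- bot.move_pose(position, orientation): joint-space move of the TCP to a pose.
- bot.move_linear(position, speed=0.15, rotation=None, until_force=None): straight line of the TCP; rotation=None keeps the orientation; speed is the mean speed in m/s. With until_force (N) it stops when the force on the tool has changed by that much, and returns True; else False.
- bot.goto_joints(angles): joint-space move.
- bot.set_gripper(opening, grasp_force=None): opening from 0.0 (shut) to 1.0 (fully open); grasp_force is the grip in N (None keeps the last); returns when the fingers have stopped.
- bot.wait(seconds).
- bot.solve_ik(position, orientation): joint angles nearest the present ones, or None.
- bot.camera(name): name is "scene" or "top" or "wrist"; returns the picture (384x512x3 uint8, red, green, blue); there is no depth.
- bot.calibration(name): a dict with "mtx" (3x3 intrinsics, pixels), "extrinsics" (4x4, takes a point from world to camera coordinates); the wrist camera has in their place "hand_eye" (4x4, takes a point from camera to tool coordinates, whose origin is the TCP and whose axes are the flange's). Camera axes: x right, y down, z forward; pixel columns grow to the right and rows downward; lengths in m; the calibration is good to about 2 mm. A picture is of the moment at which its call begins: read the wrist's pose just before it. calibration takes no time and is no camera call.
A pose or a line that the arm cannot do raises bot.PlanningError and nothing moves.
- bot.close_job(): hands the job in; it is judged then, once.
Trained networks look in the newest picture that a camera, given by its name, has taken for a name from the list of things; names that differ only in an ending like _2 or _b are one class to them, and where a whole thing is asked for, a point or a joint stands for the part that bears it (a point fixed in the world has none). Each returns a list of dicts, best first, with "confidence" (0 to 1); they miss things now and then, are a little off and sometimes report something else, mostly with a low value. They report only what shows in the picture. A call takes as long as a camera call.
- bot.search_frame(camera, thing): "bbox" ([left, top, width, height] in pixels, round what is visible of it).
Readings, each from a call of its own:
- bot.read_clock(): time.
- bot.read_joint_positions(): joint angles.
- bot.read_joint_vel(): joint speeds.
- bot.read_joint_efforts(): joint torques, N m.
- bot.read_position(): TCP position.
- bot.read_tool_rot(): TCP orientation.
- bot.read_ft_force(): force on the tool from outside, world axes, zero at the start.
- bot.read_moment(): the same for the moment, N m.
- bot.read_gripper_width(): opening from 0.0 (shut) to 1.0 (fully open).
- bot.read_finger_force(): force on a finger pad.
Only numpy, scipy, OpenCV 4.12 (cv2) and the standard library are available. Lean on these libraries where they do the work, as an engineer would, in place of code of your own. Each camera call takes 0.05 s, during which the arm holds its last target. There are 200 camera calls.

## Task

The thin plywood plates in the steel jig have crept out from its back fence: loosen both orange clamp levers by a good third of a turn, knock all five plates back flush and square against the fence, then swing both levers back until they are fully tight. One of the two screws has a left-hand thread and nothing shows which, so try each lever gently one way and, if it binds, the other way; never force it. Leave the tape roll, the tape measure and the marker where they are.

Things in the scene. Friction and masses are not known exactly. Their poses are not given: they have to be found in the camera images.
- pack_jig: steel jig fixed to the bench, holding a pack of thin plates. Origin at bench height under the centre of a flush pack; x points from the open front to the back fence, y left. Bed x -48 to 130, y -160 to 160 mm, 10 mm thick (the plates overhang its front); fence face at x = 55, top z = 34 mm; a side guide along each end of the pack, 2 mm play each side, top z = 32 mm. Two blue clamps stand behind the fence.
- clamp_a: blue gooseneck screw clamp a, fixed on the jig; origin on its upright screw axis, on the jig's bed (z = 10 mm). Its screw stands at x = 10 mm, y = 100 or -100 mm of the jig; which clamp is on which side varies. The two clamps look alike, one has a left-hand, the other a right-hand thread. Blue arm's top 64 mm above the origin, the lever turns freely above it.
- lever_a (a joint): turn of clamp a's orange lever, rad: 0 = tight, against a hard stop; grows up to 3.4 as it is loosened, whichever way round that is. When tight the lever points to the jig's front (jig -x). The screw lifts 2.5 mm per rad; its sprung foot leaves the pack after about 0.8 rad. Friction 0.35 N m, so 6 N at the grip point; it stays where it is left.
- lever_a_grip (a point): point on the centre line of clamp a's orange lever, 62 mm out from the screw axis and 99 mm above the jig's bed (35 mm above the clamp's arm). The lever is a round bar 14 mm thick that rises gently outward and ends in a 20 mm ball, 90 mm from the axis. It moves up 2.5 mm per rad of loosening.
- clamp_b: blue gooseneck screw clamp b, fixed on the jig; origin on its upright screw axis, on the jig's bed (z = 10 mm). Its screw stands at x = 10 mm, y = 100 or -100 mm of the jig; which clamp is on which side varies. The two clamps look alike, one has a left-hand, the other a right-hand thread. Blue arm's top 64 mm above the origin, the lever turns freely above it.
- lever_b (a joint): turn of clamp b's orange lever, rad: 0 = tight, against a hard stop; grows up to 3.4 as it is loosened, whichever way round that is. When tight the lever points to the jig's front (jig -x). The screw lifts 2.5 mm per rad; its sprung foot leaves the pack after about 0.8 rad. Friction 0.35 N m, so 6 N at the grip point; it stays where it is left.
- lever_b_grip (a point): point on the centre line of clamp b's orange lever, 62 mm out from the screw axis and 99 mm above the jig's bed (35 mm above the clamp's arm). The lever is a round bar 14 mm thick that rises gently outward and ends in a 20 mm ball, 90 mm from the axis. It moves up 2.5 mm per rad of loosening.
- plate1: thin plywood plate 110 x 240 x 4 mm (x, y, z), 120 g, number 1 from the bottom of the pack of five (pack 20 mm high, from z = 10 to 30 mm). Origin at the centre of its underside, x and y as the jig's when flush; flush against the fence its origin is on the jig's x = 0. At the start it has crept 5 to 20 mm toward the jig's open front.
- plate2: thin plywood plate 110 x 240 x 4 mm (x, y, z), 120 g, number 2 from the bottom of the pack of five (pack 20 mm high, from z = 10 to 30 mm). Origin at the centre of its underside, x and y as the jig's when flush; flush against the fence its origin is on the jig's x = 0. At the start it has crept 5 to 20 mm toward the jig's open front.
- plate3: thin plywood plate 110 x 240 x 4 mm (x, y, z), 120 g, number 3 from the bottom of the pack of five (pack 20 mm high, from z = 10 to 30 mm). Origin at the centre of its underside, x and y as the jig's when flush; flush against the fence its origin is on the jig's x = 0. At the start it has crept 5 to 20 mm toward the jig's open front.
- plate4: thin plywood plate 110 x 240 x 4 mm (x, y, z), 120 g, number 4 from the bottom of the pack of five (pack 20 mm high, from z = 10 to 30 mm). Origin at the centre of its underside, x and y as the jig's when flush; flush against the fence its origin is on the jig's x = 0. At the start it has crept 5 to 20 mm toward the jig's open front.
- plate5: thin plywood plate 110 x 240 x 4 mm (x, y, z), 120 g, number 5 from the bottom of the pack of five (pack 20 mm high, from z = 10 to 30 mm). Origin at the centre of its underside, x and y as the jig's when flush; flush against the fence its origin is on the jig's x = 0. At the start it has crept 5 to 20 mm toward the jig's open front.
- masking_tape: roll of masking tape, 92 mm across, 25 mm high, lying left of the jig; leave it. Origin under its centre.
- tape_measure: dark tape measure 64 x 72 x 33 mm at the right front; leave it. Origin under its centre.
- marker: black and white felt marker 131 mm long, 16 mm thick, in front at the left; leave it. Origin under its centre.

How it is judged:
By the outcome, as a careful person would: the job done as asked, in the order asked, and still so for the second after the job is handed in, with the robot touching nothing.
It also fails if it takes over 72 s, if anything falls off the work surface, if the arm or the gripper's body presses on something with over 40 N, if the wrist force passes 120 N, or if a joint passes its speed limit or range.

## Working session

There is one attempt and no reset: what is moved stays moved. The work goes in short steps, each a Python script; the robot and the scene stay as the last script left them, time stands still between calls to the robot, and variables do not carry over. Pictures are saved under pics/ and viewed, at most 10 in all, crops included, and the job is handed in when it is done.

```bash
mkdir -p pics; ls; python3 - <<'E'
from cell import bot
import cv2,numpy as np
for c in ["top","scene"]:
    im=bot.camera(c); cv2.imwrite(f"pics/{c}0.png",im[:,:,::-1])
    k=bot.calibration(c); print(c,k["mtx"].round(1).tolist(),k["extrinsics"].round(4).tolist())
    for t in ["pack_jig","clamp_a","lever_a","plate5","masking_tape","tape_measure","marker"]:
        print(t,[(np.round(d["bbox"]).tolist(),round(d["confidence"],2)) for d in bot.search_frame(c,t)][:3])
print(bot.read_clock())
E
```

```text
pics
top [[387.3, 0.0, 267.3], [0.0, 387.3, 188.3], [0.0, 0.0, 1.0]] [[0.0004, -0.9999, -0.0149, 0.2209], [-0.9911, 0.0015, -0.1331, 0.4636], [0.1331, 0.0148, -0.991, 0.9697], [0.0, 0.0, 0.0, 1.0]]
pack_jig [([242.0, 102.0, 126.0, 79.0], 0.58)]
clamp_a [([254.0, 110.0, 21.0, 73.0], 0.6), ([324.0, 102.0, 36.0, 70.0], 0.58)]
lever_a [([341.0, 129.0, 19.0, 39.0], 0.78), ([370.0, 203.0, 29.0, 30.0], 0.57), ([260.0, 144.0, 17.0, 41.0], 0.5)]
plate5 [([261.0, 136.0, 96.0, 53.0], 0.88), ([259.0, 128.0, 76.0, 59.0], 0.63)]
masking_tape [([153.0, 127.0, 36.0, 41.0], 0.65)]
tape_measure [([370.0, 203.0, 28.0, 30.0], 0.87)]
marker [([204.0, 230.0, 48.0, 29.0], 0.76), ([263.0, 138.0, 89.0, 53.0], 0.6)]
scene [[420.7, 0.0, 250.1], [0.0, 420.7, 192.6], [0.0, 0.0, 1.0]] [[0.8339, -0.5519, 0.0029, -0.2657], [-0.2877, -0.4391, -0.8511, 0.3166], [0.471, 0.7089, -0.525, 0.8256], [0.0, 0.0, 0.0, 1.0]]
pack_jig [([250.0, 197.0, 125.0, 69.0], 0.74)]
clamp_a [([253.0, 180.0, 54.0, 28.0], 0.91), ([312.0, 207.0, 47.0, 36.0], 0.62)]
lever_a [([252.0, 182.0, 30.0, 9.0], 0.68), ([310.0, 209.0, 26.0, 18.0], 0.49)]
plate5 [([249.0, 202.0, 94.0, 53.0], 0.81), ([253.0, 183.0, 28.0, 12.0], 0.34)]
masking_tape [([223.0, 162.0, 31.0, 21.0], 0.72), ([284.0, 280.0, 33.0, 28.0], 0.16)]
tape_measure []
marker [([173.0, 209.0, 32.0, 16.0], 0.75)]
0.8
```

View pics/top0.png

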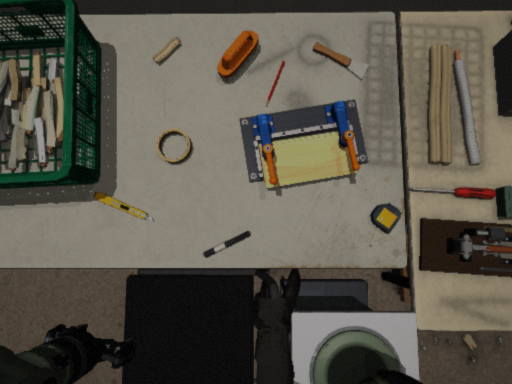

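View pics/scene0.png

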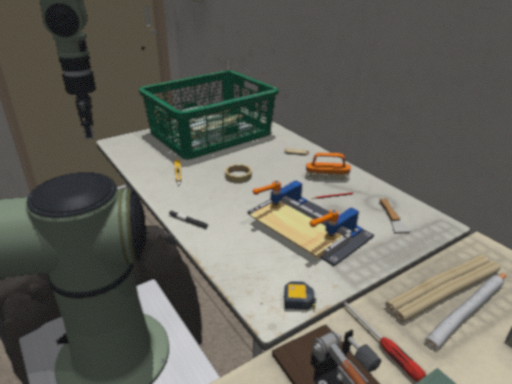

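Top view: the jig's dark bed has corners near (240,119), (358,100), (368,163) and (248,183). The levers point to the front at x≈270 and x≈352 px. I'll fit a rough pose, then take a closer look from the wrist.

```bash
cat > h.py <<'E'
from cell import bot
import cv2,numpy as np
from scipy.spatial.transform import Rotation as R
from scipy.optimize import least_squares
def jw(p,P):  # jig pose p=(x,y,yaw), jig points -> world
    P=np.atleast_2d(P).astype(float); c,s=np.cos(p[2]),np.sin(p[2])
    return np.c_[p[0]+c*P[:,0]-s*P[:,1],p[1]+s*P[:,0]+c*P[:,1],P[:,2]]
def proj(K,E,W):
    c=(E[:3,:3]@W.T).T+E[:3,3]; u=(K@c.T).T; return u[:,:2]/u[:,2:]
def fit(K,E,P,uv,x0):
    return least_squares(lambda p:(proj(K,E,jw(p,P))-uv).ravel(),x0,loss='soft_l1')
def quat(yaw,tilt=None):  # tool down, tool x axis at world angle yaw
    q=(R.from_euler('z',yaw)*R.from_euler('x',np.pi)).as_quat(); return q[[3,0,1,2]]
def wrist_ext():
    p=bot.read_position(); q=np.array(bot.read_tool_rot())
    T=np.eye(4);T[:3,:3]=R.from_quat(q[[1,2,3,0]]).as_matrix();T[:3,3]=p
    k=bot.calibration("wrist"); return k["mtx"],np.linalg.inv(T@k["hand_eye"])
E
python3 - <<'E'
from h import *
k=bot.calibration("top")
P=np.array([[130,160,10],[130,-160,10],[-48,-160,10],[-48,160,10]])/1e3
f=fit(k["mtx"],k["extrinsics"],P,np.array([[240,119],[358,100],[368,163],[248,183]]),[.5,0,0])
p=f.x;print(p,f.fun.round(1))
print(bot.calibration("wrist")["hand_eye"].round(3).tolist(), bot.calibration("wrist")["mtx"].round(0).tolist(),bot.read_tool_rot(),quat(0))
from itertools import product
tgt=jw(p,[[0.0,0,0]])[0]
for dx,z,y in product([-.06,0,-.12],[.38,.33],[0,np.pi/2,-np.pi/2,np.pi]):
    q=quat(p[2]+y); r=bot.solve_ik([tgt[0]+dx,tgt[1],z],q)
    print(dx,z,round(y,2),None if r is None else np.round(r,2))
E
```

```text
[0.55464724 0.11774181 0.15780071] [-0.3 -0.4 -2.1  0.2  0.4  0.7  1.5 -0.4]
[[-0.0, -0.963, -0.271, 0.068], [1.0, -0.0, 0.0, -0.0], [-0.0, -0.271, 0.963, -0.179], [0.0, 0.0, 0.0, 1.0]] [[293.0, 0.0, 256.0], [0.0, 293.0, 195.0], [0.0, 0.0, 1.0]] [1.84565095e-06 1.35981202e-01 9.90711417e-01 2.97312224e-05] [6.123234e-17 1.000000e+00 0.000000e+00 0.000000e+00]
-0.06 0.38 0 [0.09 0.2  0.1  1.47 0.   3.07]
-0.06 0.38 1.57 [0.09 0.2  0.1  1.47 0.   1.5 ]
-0.06 0.38 -1.57 [ 0.09  0.2   0.1   1.47  0.   -1.64]
-0.06 0.38 3.14 [ 0.09  0.2   0.1   1.47  0.   -0.07]
-0.06 0.33 0 [ 0.09  0.19 -0.03  1.35  0.    3.07]
-0.06 0.33 1.57 [ 0.09  0.19 -0.03  1.35  0.    1.5 ]
-0.06 0.33 -1.57 [ 0.09  0.19 -0.03  1.35  0.   -1.64]
-0.06 0.33 3.14 [ 0.09  0.19 -0.03  1.35  0.   -0.07]
0 0.38 0 [0.08 0.32 0.26 1.51 0.   3.06]
0 0.38 1.57 [0.08 0.32 0.26 1.51 0.   1.49]
0 0.38 -1.57 [ 0.08  0.32  0.26  1.51  0.   -1.65]
0 0.38 3.14 [ 0.08  0.32  0.26  1.51  0.   -0.08]
0 0.33 0 [0.08 0.31 0.13 1.38 0.   3.06]
0 0.33 1.57 [0.08 0.31 0.13 1.38 0.   1.49]
0 0.33 -1.57 [ 0.08  0.31  0.13  1.38  0.   -1.65]
0 0.33 3.14 [ 0.08  0.31  0.13  1.38  0.   -0.08]
-0.12 0.38 0 [ 0.1   0.08 -0.04  1.45  0.    3.08]
-0.12 0.38 1.57 [ 0.1   0.08 -0.04  1.45  0.    1.51]
-0.12 0.38 -1.57 [ 0.1   0.08 -0.04  1.45  0.   -1.63]
-0.12 0.38 3.14 [ 0.1   0.08 -0.04  1.45  0.   -0.06]
-0.12 0.33 0 [ 0.1   0.08 -0.16  1.33  0.    3.08]
-0.12 0.33 1.57 [ 0.1   0.08 -0.16  1.33  0.    1.51]
-0.12 0.33 -1.57 [ 0.1   0.08 -0.16  1.33  0.   -1.63]
-0.12 0.33 3.14 [ 0.1   0.08 -0.16  1.33  0.   -0.06]
```

```bash
python3 - <<'E'
from h import *
p=[0.5546,0.1177,0.1578]
t=jw(p,[[-.06,0,.25]])[0]
bot.move_pose(t,quat(p[2]+np.pi))
K,E=wrist_ext(); im=bot.camera("wrist")
np.savez("w1.npz",K=K,E=E,im=im)
a=cv2.rotate(im,cv2.ROTATE_180)
cv2.imwrite("pics/w1.png",cv2.resize(a[:,:,::-1],(800,600),interpolation=cv2.INTER_CUBIC))
for t in ["pack_jig","clamp_a","lever_a","plate5"]:
    print(t,[(np.round(d["bbox"]).tolist(),round(d["confidence"],2)) for d in bot.search_frame("wrist",t)][:3])
print(bot.read_clock())
E
```

```text
pack_jig [([146.0, 174.0, 218.0, 111.0], 0.6)]
clamp_a [([305.0, 162.0, 50.0, 132.0], 0.73)]
lever_a [([326.0, 162.0, 29.0, 84.0], 0.72), ([154.0, 160.0, 31.0, 87.0], 0.57)]
plate5 [([167.0, 158.0, 172.0, 78.0], 0.87), ([210.0, 236.0, 108.0, 1.0], 0.58), ([193.0, 229.0, 127.0, 6.0], 0.56)]
3.025
```

View pics/w1.png

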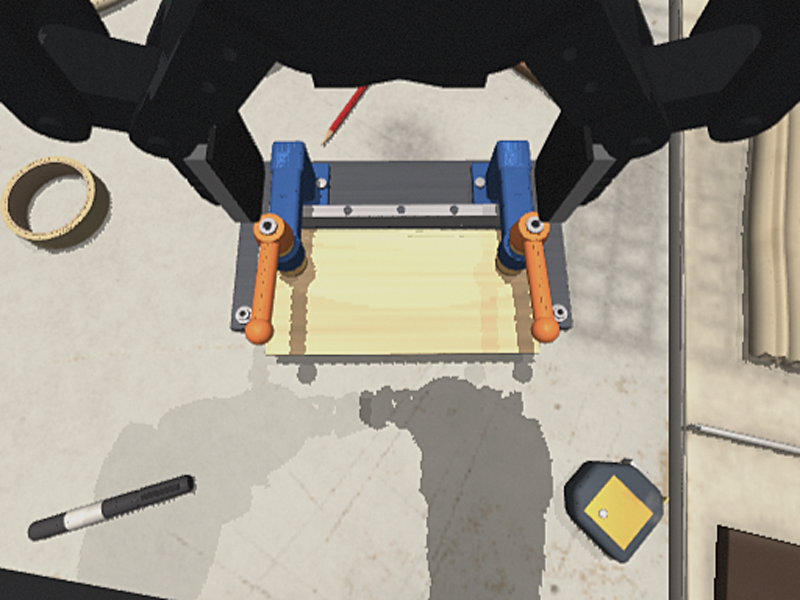

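The wrist view is turned 180°. It shows both lever balls at (259,330) and (545,330), hubs at (268,227) and (536,226), and the bed's front corners at (231,330) and (571,329). The pack's front edge is at y≈355. I'll refine the pose.

```bash
python3 - <<'E'
from h import *
d=np.load("w1.npz");K,E=d["K"],d["E"]
P=np.array([[-80,100,113],[-80,-100,113],[-48,160,10],[-48,-160,10],[55,60,34],[55,-60,34],[130,100,10],[130,-100,10]])/1e3
uv=np.array([[259,330],[545,330],[231,331],[571,330],[340,217],[463,217],[335,161],[470,161]])/1.5625
uv=np.array([511.5,383.5])-uv
w=np.array([1,1,1,1,1,1,1,1.])
m=np.array([[1,1],[1,1],[1,1],[1,1],[0,1],[0,1],[0,1],[0,1]])
def res(p):
    return ((proj(K,E,jw(p,P))-uv)*m).ravel()
f=least_squares(res,[.5546,.1177,.1578],loss='soft_l1');p=f.x
print(p,f.fun.reshape(-1,2).round(1)); np.save("jig.npy",p)
# top plate front edge at z=30
for v in [355]:
    for x in [-.055,-.06,-.065,-.07,-.075]:
        print(x,((np.array([511.5,383.5])-proj(K,E,jw(p,[[x,0,.03]])))*1.5625).round(0))
for a in [0]:
  print(jw(p,[[-.052,.1,.109],[-.052,-.1,.109],[-.12,0,.02]]).round(3))
  for z in (.02,.11):
    for x in (-.052,.01,.06,-.12):
      for y in (.1,.16,.04):
        r=[bot.solve_ik(jw(p,[[x,s*y,z]])[0],quat(p[2]+np.pi+yy)) is not None for s in (1,-1) for yy in(-1,0,1)]
        if not all(r):print(x,y,z,r)
print(bot.read_ft_force())
E
```

```text
[0.55948869 0.11758368 0.16008409] [[ 0.5 -9.5]
 [-0.4 -9.1]
 [ 0.9  1.2]
 [-1.4  0.9]
 [ 0.   0.4]
 [-0.   0.5]
 [ 0.   0.4]
 [-0.   0.7]]
-0.055 [[401. 332.]]
-0.06 [[401. 338.]]
-0.065 [[401. 343.]]
-0.07 [[401. 349.]]
-0.075 [[402. 355.]]
[[0.492 0.208 0.109]
 [0.524 0.011 0.109]
 [0.441 0.098 0.02 ]]
[ 0.22297659  1.00500408 -0.05197583]
```

```bash
cat >> h.py <<'E'
p=np.load("jig.npy"); r0=0.058
def lp(side,s,th,dz=0):  # TCP pose for lever on side (+1 left) turned th in sense s
    phi=np.pi+s*th
    pos=jw(p,[[.010+r0*np.cos(phi),side*.1+r0*np.sin(phi),.087+.0025*abs(th)+dz]])[0]
    return pos,quat(p[2]+phi)
def swing(side,s,a,b,step=.3,v=.07,lim=15):
    "follow the arc from a to b; stop on force; returns reached theta, hit"
    n=max(1,int(np.ceil(abs(b-a)/step)));ths=np.linspace(a,b,n+1)[1:];f0=F0
    for t in ths:
        pos,q=lp(side,s,t)
        hit=bot.move_linear(pos,v,q,until_force=lim)
        f=np.array(bot.read_ft_force())
        if hit or np.linalg.norm(f-f0)>lim+6:
            x=np.array(bot.read_position()); print("stop at",round(t,2),(f-f0).round(1)); return t,True
    return b,False
F0=np.array([0.22,1.0,-.05])
def angle(side):
    "signed angle of TCP about the screw axis from jig -x (CCW +)"
    x=np.array(bot.read_position())[:2]-jw(p,[[.01,side*.1,0]])[0][:2]
    a=np.arctan2(x[1],x[0])-p[2]-np.pi; return (a+np.pi)%(2*np.pi)-np.pi
E
python3 - <<'E'
from h import *
bot.set_gripper(.38)
pos,q=lp(1,1,0,.09); bot.move_pose(pos,q)
pos,q=lp(1,1,0); print("down hit",bot.move_linear(pos,.1,until_force=10))
print(bot.read_ft_force(),bot.read_position(),bot.read_gripper_width())
t,h=swing(1,1,0,.4,step=.1,v=.025,lim=12)
print(t,h,angle(1),bot.read_ft_force(),bot.read_clock())
im=bot.camera("wrist");cv2.imwrite("pics/w2.png",im[::-1,::-1,::-1])
E
```

```text
down hit False
[0.43043196 0.15606312 0.61240197] [0.49679412 0.20871654 0.08768068] 0.3786270547099003
0.4 False 0.3967242515165905 [-0.43128166  0.25417181  1.32414728] 6.7333
```

View pics/w2.png

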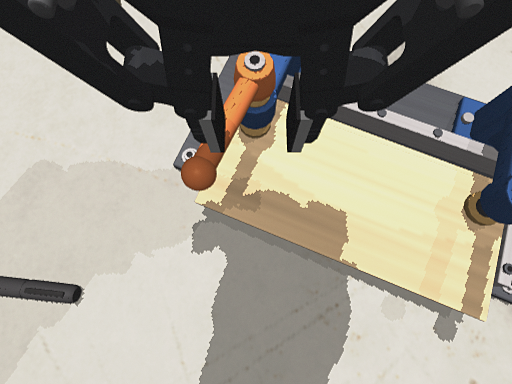

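The lever lies inside the open fingers and just reaches the left pad, so there is no load on it yet. I'll narrow the cage and go on gently.

```bash
python3 - <<'E'
from h import *
for t in (.3,):
    pos,q=lp(1,1,t); bot.move_linear(pos,.06,q)
bot.set_gripper(.28); print(bot.read_ft_force())
a=.3
for b in np.arange(.35,.81,.05):
    pos,q=lp(1,1,b); h=bot.move_linear(pos,.025,q,until_force=12)
    f=np.array(bot.read_ft_force())-F0; print(round(b,2),h,f.round(1))
    if h or np.linalg.norm(f)>14: break
print(angle(1),bot.read_clock())
im=bot.camera("wrist");cv2.imwrite("pics/w3.png",im[::-1,::-1,::-1])
E
```

```text
[0.70980926 0.18985601 0.8120032 ]
0.35 False [ 0.3 -0.2 -0.2]
0.4 False [-1.1 -0.7  0.3]
0.45 False [-0.6 -1.8  0.3]
0.5 False [ 0.2 -0.9  0.6]
0.55 False [ 0.2 -0.4  0.7]
0.6 False [-0.1 -0.6 -0.3]
0.65 False [-0.4 -0.8  0. ]
0.7 False [ 0.  -2.1 -0.1]
0.75 False [-0.4 -1.  -0.2]
0.8 False [-0.2 -1.9 -0.2]
0.7989077637446016 9.95
```

View pics/w3.png

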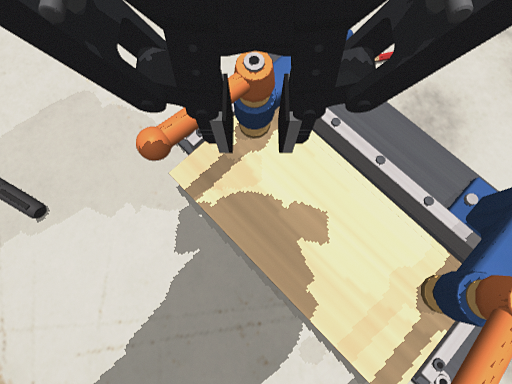

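```bash
python3 - <<'E'
from h import *
im=cv2.imread("pics/w3.png")
cv2.imwrite("pics/w3c.png",cv2.resize(im[30:180,110:330],(792,540),interpolation=cv2.INTER_CUBIC))
K,E=wrist_ext()
for n,P in dict(axis=[.01,.1,.115],grip0=[-.052,.1,.109],ball0=[-.08,.1,.113],foot=[.01,.1,.03],r_axis=[.01,-.1,.115]).items():
    print(n,(np.array([511.5,383.5])-proj(K,E,jw(p,[P])))[0].round())
print("tcp",(np.array([511.5,383.5])-proj(K,E,np.array([bot.read_position()])))[0].round())
E
```

```text
axis [255.  59.]
grip0 [181. 127.]
ball0 [141. 155.]
foot [255. 125.]
r_axis [541. 307.]
tcp [255. 162.]
```

View pics/w3c.png

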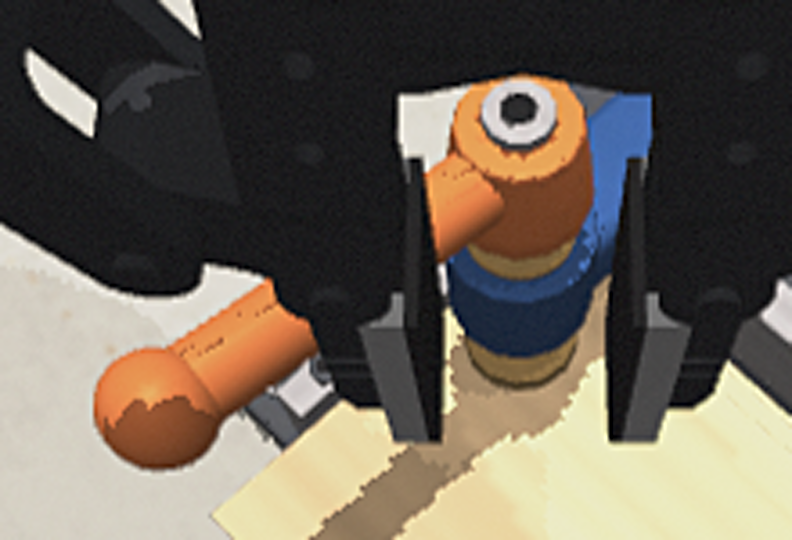

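Pad tips sit higher than I assumed (about 17 mm behind the TCP when part open), so they passed above the bar and the lever hasn't moved. I'll descend lower and grip the bar lightly, which also confirms contact through the gripper width.

```bash
python3 - <<'E'
from h import *
x=np.array(bot.read_position()); bot.move_linear(x+[0,0,.06],.15)
pos,q=lp(1,1,0,.05); bot.move_pose(pos,q)
bot.set_gripper(.42,20)
pos,q=lp(1,1,0,-.006); print("down hit",bot.move_linear(pos,.1,until_force=10))
bot.set_gripper(0.0,20); print(bot.read_gripper_width()*85,bot.read_finger_force(),(np.array(bot.read_ft_force())-F0).round(1))
print(bot.read_clock())
im=bot.camera("wrist");cv2.imwrite("pics/w4.png",im[::-1,::-1,::-1][:260,80:430])
E
```

```text
down hit False
-0.28379018504150383 1.328307632356882 [-0.4 -1.   2.4]
12.8167
```

View pics/w4.png

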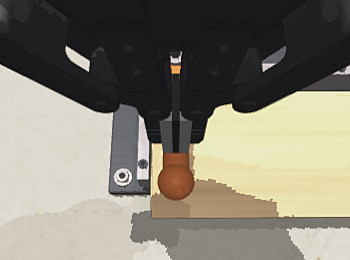

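The picture shows the shut pads on the lever line, with the ball at view (256,180). The width reads 0, though, which is odd. I'll test by nudging along the arc while tracking the ball's pixels.

```bash
cat >> h.py <<'E'
def ball(side,save=None):
    "lever angle (CCW from jig -x) of clamp on side, from orange blob in the wrist view"
    K,E=wrist_ext(); im=bot.camera("wrist"); hsv=cv2.cvtColor(im,cv2.COLOR_RGB2HSV)
    m=cv2.inRange(hsv,(4,150,70),(16,255,255)); v,u=np.nonzero(m)
    if save: cv2.imwrite(save,im[::-1,::-1,::-1])
    # back-project on plane z=.112, keep points on the lever (r 65..95mm)
    Ri=E[:3,:3].T; o=-Ri@E[:3,3]; d=(Ri@np.linalg.inv(K)@np.c_[u,v,np.ones(len(u))].T).T
    X=o+d*((.112-o[2])/d[:,2])[:,None]; x=X[:,:2]-jw(p,[[.01,side*.1,0]])[0][:2]
    r=np.hypot(*x.T); k=(r>.072)&(r<.095)
    a=np.arctan2(x[k,1],x[k,0])-p[2]-np.pi; a=np.angle(np.exp(1j*a))
    return (round(float(np.angle(np.exp(1j*a).mean())),3),int(k.sum())) if k.any() else None
E
python3 - <<'E'
from h import *
print(ball(1), bot.read_position(), bot.read_gripper_width(),bot.read_finger_force())
for b in (.05,.1,.15,.2):
    pos,q=lp(1,1,b,-.006); h=bot.move_linear(pos,.025,q,until_force=10)
    f=np.array(bot.read_ft_force())-F0; print(b,h,f.round(1),ball(1),bot.read_gripper_width(),bot.read_finger_force())
    if h: break
ball(1,"pics/w5.png"); im=cv2.imread("pics/w5.png")
cv2.imwrite("pics/w5c.png",cv2.resize(im[40:220,150:370],None,fx=3,fy=3,interpolation=cv2.INTER_CUBIC))
print(bot.read_clock())
E
```

```text
(0.005, 975) [0.49674881 0.20880876 0.08153221] 0.0003967779791214915 1.7103191837668419
0.05 False [-0.6  0.4  3.5] (0.005, 978) -0.0008638573568610996 2.0237235724925995
0.1 False [ 0.5 -0.3  4. ] (0.003, 971) -0.0007448631269609226 2.0413707196712494
0.15 False [ 0.2 -1.9  0.2] (0.001, 975) -0.0037681792147759956 0.18375545740127563
0.2 False [-0.2 -0.9  1.1] (-0.0, 974) -0.001562162232820768 0.0
14.2333
```

View pics/w5c.png

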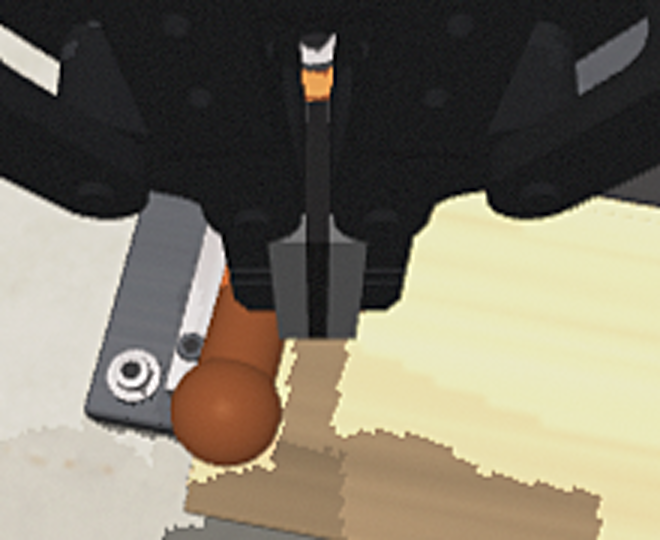

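The force data explain it. The shut tips rested on the bar's top (3–4 N upward) at TCP z≈0.081 and slipped off sideways at no load. Both that and the image put the real tips about 35 mm behind the reported TCP. I'll go lower relative to that contact and close on the bar.

```bash
cat >> h.py <<'E'
DZ=-.030   # tips found ~35 mm behind reported TCP
E
python3 - <<'E'
from h import *
print(bot.grip_depth)
x=np.array(bot.read_position()); bot.move_linear(x+[0,0,.03],.15)
pos,q=lp(1,1,0,.03); bot.move_linear(pos,.15,q)
bot.set_gripper(.42,20)
pos,q=lp(1,1,0,DZ); print("down hit",bot.move_linear(pos,.08,until_force=8),bot.read_position()[2])
bot.set_gripper(0.0,20); print(bot.read_gripper_width()*85,bot.read_finger_force(),(np.array(bot.read_ft_force())-F0).round(1),ball(1))
print(bot.read_clock())
E
```

```text
0.0187
down hit False 0.05737911582945712
13.402851041453987 20.77273964881897 [-0.6 -1.   2.5] (0.005, 1337)
16.6333
```

Gripped: 13.4 mm wide at 20 N. Now the gentle test.

```bash
cat >> h.py <<'E'
def arc(side,s,ths,v=.06,lim=14,tot=16):
    for t in ths:
        pos,q=lp(side,s,t,DZ); h=bot.move_linear(pos,v,q,until_force=lim)
        f=np.array(bot.read_ft_force())-F0
        if h or np.linalg.norm(f[:2])>tot: print("STOP",round(t,2),f.round(1)); return t,True
    print("reached",round(t,2),f.round(1)); return t,False
E
python3 - <<'E'
from h import *
for b in (.04,.08,.12,.16,.2):
    t,h=arc(1,1,[b],v=.02,lim=12)
    if h: break
print(ball(1),angle(1),bot.read_clock())
E
```

```text
reached 0.04 [-0.6  5.   2.3]
reached 0.08 [-0.8 12.3  1.3]
STOP 0.12 [-1.8 18.3 -0.5]
(0.007, 1346) 0.004614911395872667 17.4833
```

It binds inward, so I'll back off and try the left lever outward.

```bash
python3 - <<'E'
from h import *
arc(1,1,[0],v=.03)
for b in (.05,.1,.15,.2,.3):
    t,h=arc(1,-1,[b],v=.03,lim=14)
    if h: break
print(ball(1),angle(1),bot.read_clock())
E
```

```text
STOP 0 [-0.1 -2.2  4.2]
reached 0.05 [ 0.5 -2.   5.4]
reached 0.1 [-0.1 -2.9  5.7]
reached 0.15 [ 0.3 -3.1  5.2]
reached 0.2 [ 0.7 -3.1  5.4]
reached 0.3 [ 0.8 -3.6  6.5]
(-0.292, 1330) -0.2941758809515318 19.1083
```

```bash
python3 - <<'E'
from h import *
t,h=arc(1,-1,np.arange(.6,2.42,.3),v=.1)
print(ball(1),angle(1),bot.read_clock())
if not h:
    bot.set_gripper(.42); x=np.array(bot.read_position()); bot.move_linear(x+[0,0,.07],.25)
    pos,q=lp(-1,1,0,.04); bot.move_pose(pos,q)
    pos,q=lp(-1,1,0,DZ); print("down",bot.move_linear(pos,.12,until_force=8))
    print(ball(-1)); bot.set_gripper(0.,20); print(bot.read_gripper_width()*85,bot.read_finger_force())
    for b in (.05,.1,.15,.2,.3):
        t,h=arc(-1,1,[b],v=.03,lim=14)
        if h: break
    print(ball(-1),angle(-1),bot.read_clock())
E
```

```text
reached 2.4 [-7.3 -4.4 10.7]
(-2.4, 1042) -2.3863609528169976 22.3083
down False
(0.005, 1289)
13.150804162308305 20.874629616737366
reached 0.05 [-1.4  1.6  5.5]
reached 0.1 [0.1 2.1 4.6]
reached 0.15 [-0.5  1.3  5.5]
reached 0.2 [-0.3  1.8  5. ]
reached 0.3 [-0.4  1.2  5.5]
(0.306, 1266) 0.2980744437793117 27.9667
```

```bash
python3 - <<'E'
from h import *
t,h=arc(-1,1,np.arange(.6,2.42,.3),v=.1)
print(ball(-1),angle(-1),bot.read_clock())
if not h:
    bot.set_gripper(.42); x=np.array(bot.read_position()); bot.move_linear(x+[0,0,.07],.25)
    Q=quat(p[2]+np.pi)
    bot.move_pose(jw(p,[[-.135,0,.10]])[0],Q); bot.set_gripper(1.0)
    bot.move_linear(jw(p,[[-.135,0,.02]])[0],.2,until_force=8)
    print(bot.read_position()[2])
    hit=bot.move_linear(jw(p,[[-.135,0,-.06]])[0],.03,until_force=5); z=bot.read_position()[2]
    print("bench",hit,z,(np.array(bot.read_ft_force())-F0).round(1),bot.read_clock())
E
```

```text
reached 2.4 [-5.2  1.3  7.6]
(2.405, 1178) 2.403846853600089 31.1667
0.02020550998129473
bench True -0.04838286466253144 [-1.6 -1.9  8.4] 37.2333
```

The bench contact confirms the 35 mm tip offset (open tips 48 mm behind the TCP). Now I'll push with both tips 4 mm off the bench.

```bash
python3 - <<'E'
from h import *
z=-.0445
bot.move_linear(jw(p,[[-.135,0,z]])[0],.1)
bot.move_linear(jw(p,[[-.095,0,z]])[0],.15,until_force=15)
J=lambda:[(lambda d:round(float(d[0]*np.cos(p[2])+d[1]*np.sin(p[2])),4))(np.array(bot.read_position())[:2]-p[:2])]
for x in np.arange(-.09,-.05,.005):
    h=bot.move_linear(jw(p,[[x,0,z]])[0],.04,until_force=25)
    f=np.array(bot.read_ft_force())-F0; print(round(x,3),h,J(),f.round(1))
    if h or np.linalg.norm(f[:2])>28: break
print(bot.read_clock())
E
```

```text
-0.09 False [-0.0905] [ 0.9 -0.8 -0.1]
-0.085 False [-0.0847] [ 1.1 -0.2 -0.5]
-0.08 False [-0.0795] [-1.  -1.5 -0.3]
-0.075 False [-0.0745] [-0.8 -1.5  0.4]
-0.07 False [-0.0698] [-1.3 -0.9 -1.2]
-0.065 False [-0.0672] [-5.3 -2.4  1.9]
-0.06 False [-0.0677] [-15.7  -5.5  11.2]
-0.055 False [-0.0682] [-24.7  -8.2  18.3]
40.1
```

```bash
python3 - <<'E'
from h import *
bot.move_linear(jw(p,[[-.10,0,-.0445]])[0],.15)
bot.move_linear(jw(p,[[-.12,0,.10]])[0],.3)
K,E=wrist_ext(); im=bot.camera("wrist")
g=lambda P:(np.array([511.5,383.5])-proj(K,E,jw(p,P))).round(1).tolist()
print(g([[-.055,.1,.03],[-.055,-.1,.03],[-.055,.1,.01],[-.055,-.1,.01],[.055,.05,.03],[-.048,.14,.01],[-.048,-.14,.01],[-.065,0,.03]]))
a=im[::-1,::-1,::-1].copy(); cv2.imwrite("pics/w6f.png",a)
cv2.imwrite("pics/w6.png",cv2.resize(a[60:310,80:432],(800,568),interpolation=cv2.INTER_CUBIC)); print(bot.read_clock())
E
```

```text
[[149.2, 126.7], [361.4, 126.6], [156.2, 136.2], [354.5, 136.1], [207.5, 31.6], [117.4, 129.9], [393.3, 129.8], [255.3, 136.4]]
41.2333
```

View pics/w6.png

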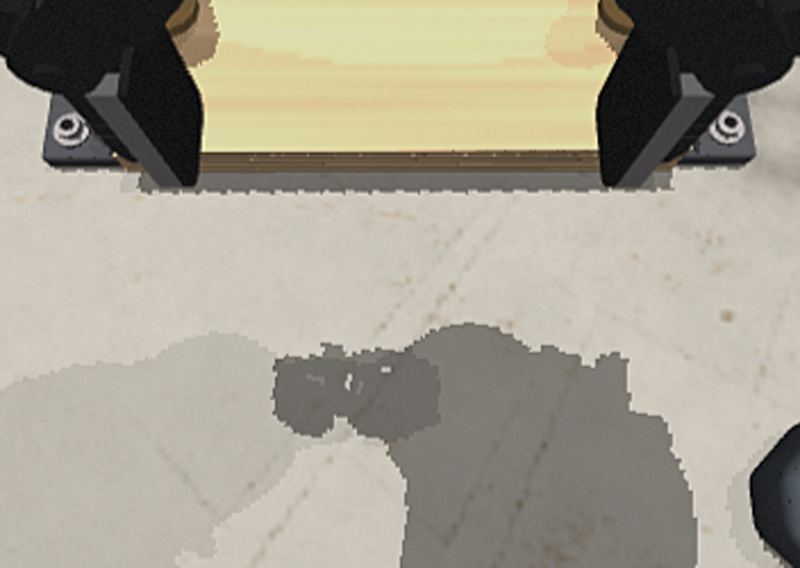

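The pack's front is straight. Its top edge is at row 126.4 against 126.6 predicted for flush, and the lower edges are in line. Now I'll tighten the right lever first.

```bash
cat > tight.py <<'E'
from h import *
import sys
def tighten(side,s):
    bot.move_linear(np.array(bot.read_position())+[0,0,.03],.3) if bot.read_position()[2]<.12 else 0
    bot.set_gripper(.42,20)
    pos,q=lp(side,s,2.4,.04); bot.move_pose(pos,q)
    pos,q=lp(side,s,2.4,DZ); hd=bot.move_linear(pos,.15,until_force=8)
    bot.set_gripper(0.,20); w=bot.read_gripper_width()*85; print("down",hd,w)
    if hd or not 11<w<17: return
    t,h=arc(side,s,list(np.arange(2.1,.2,-.3))+[.1],v=.1,lim=16,tot=18)
    if h: print("early",ball(side)); return
    t,h=arc(side,s,[.03,-.03,-.07,-.11,-.15],v=.03,lim=16,tot=17)
    print(h,angle(side),ball(side))
    bot.set_gripper(.42); bot.move_linear(np.array(bot.read_position())+[0,0,.07],.2)
    print("released",ball(side),bot.read_clock())
E
python3 -c "
from tight import *
tighten(-1,1)"
```

```text
down False 13.059317024997092
reached 0.1 [-7.4 -1.4 14.1]
STOP -0.11 [ -4.9 -17.9   8.1]
True -0.005586550336682983 (0.004, 1259)
released (0.006, 563) 50.65
```

```bash
python3 -c "
from tight import *
tighten(1,-1)
bot.move_linear(jw(p,[[-.12,0,.16]])[0],.3,quat(p[2]+np.pi))
print(ball(1),ball(-1),bot.read_clock())
K,E=wrist_ext()
print((np.array([511.5,383.5])-proj(K,E,jw(p,[[-.055,0,.03],[-.055,.09,.03],[-.055,-.09,.03]]))).round(1).tolist())
a=bot.camera('wrist')[::-1,::-1,::-1]; cv2.imwrite('pics/w7.png',a)
"
```

```text
down False 13.832904967316432
reached 0.1 [-10.   -1.8  16.2]
STOP -0.11 [-10.8  15.5  11.5]
True 0.00478024478920247 (0.007, 1309)
released (0.004, 591) 59.5917
(-0.006, 376) (0.015, 364) 60.25
[[255.9, 149.4], [176.8, 149.4], [335.2, 149.4]]
```

View pics/w7.png

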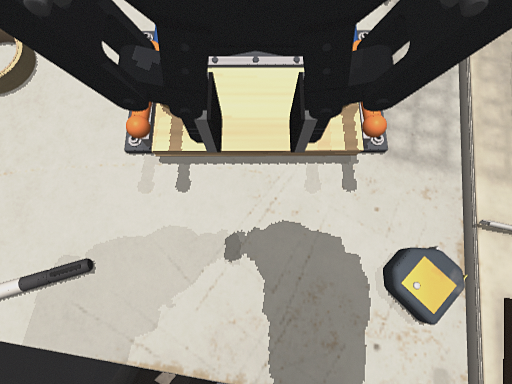

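Both levers point to the front (balls at (137,125) and (374,125)). The pack's front edge is straight at row ≈150, as predicted for flush, and nothing is touched. Handing in.

```bash
python3 -c "
from cell import bot
print(bot.close_job(),bot.read_clock())"
```

```text
the job is handed in; nothing more can be done
the job is handed in; nothing more can be done
```

I loosened both levers by 2.4 rad, pushed the five plates back flush and square against the fence, swung both levers back tight to their stops and handed the job in at about 60 s; the left lever bound inward at 18 N on its first try, so both were loosened outward.

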